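# Index the sample turntable and scan the labelled sample

## Task

On this design-office desk, turn the sample turntable until the block with the bar-code label has clicked into the stop at the pointer of the stand (one stop away; the steel posts are there to push it by). Then pick up the hand scanner, hold it level with its nose about 75 mm from the label, pointing squarely at the label's middle, and keep it still there for a good second. Finally lay the scanner back flat on its cork pad without dropping it, with the labelled block still at the pointer and the mug, the lotion bottle and the mouse left alone.

Things in the scene. Friction and masses are not known exactly. Their poses are not given: they have to be found in the camera images.
- stand: Fixed black stand of the turntable: a round foot, 170 mm across and 36 mm high, and a black tongue 36 mm wide and 22 mm high that reaches 175 mm out from the axis with a steel arrowhead on its end: the pointer. Origin on the turntable's axis at desk height; its -x axis points out along the tongue, z is up.
- turntable (a joint): Angle of the turntable on the stand, rad, counter-clockwise from above positive, no limit. Three sprung stops 120 degrees apart; it clicks into the nearest by itself (hump half-way, about 4 N at a post). At 0 or any whole number of turns the labelled block is at the pointer; it starts in one of the two other stops (about 2.09 or 4.19).
- hub (a point): Centre of the turntable's top face, 50 mm above the desk. The turntable is a white disc 240 mm across; it carries three samples (concrete, brick, timber), blocks 50 mm wide, 40 mm deep, 50 mm tall (tops 100 mm above the desk, outer faces 69 mm from the axis) and, half-way between them, three steel posts. A steel hub stands 18 mm above the disc.
- label (a point): Middle of the bar-code label, white paper 44 x 32 mm with black bars, on the outer upright face of the grey concrete block; a strip of it, barred too, folds over the block's top edge. 76 mm above the desk, 70 mm from the axis. Axes turn with the turntable: x points from the label straight in to the axis, z is up.
- station (a point): The point, fixed to the stand above the tongue, 70 mm from the axis and 76 mm high, where the middle of the label is when the labelled block is at the pointer. Axes as stand.
- post0 (a point): Centre of the top of the steel post on the far side of the axis from the labelled block. All three posts are 16 mm across, 110 mm from the axis, and stand 45 mm above the disc (tops 95 mm above the desk).
- post1 (a point): Centre of the top of the next post, 120 degrees counter-clockwise (from above) from post0.
- post2 (a point): Centre of the top of the next post, 120 degrees clockwise (from above) from post0.
- scanner: Loose hand scanner (about 150 g, always on), a bar lying flat on the pad: 150 mm long (x), 32 mm high; white handle 30 mm wide from x = -75 to +34 mm, then a grey head 46 mm wide with the dark window at x = +75 mm. Origin: middle of its underside; x points out of the window (beam 16 mm above the underside), z up. Centre of mass about 10 mm ahead of the origin.
- nose (a point): Middle of the scanner's reading window: 75 mm ahead of the scanner's origin, 16 mm above its underside.
- focus (a point): Reading point of the scanner on its beam, 75 mm beyond the window (150 mm ahead of the origin, 16 mm above the underside): this should lie on the middle of the label.
- pad: Fixed flat cork pad, 240 mm (x) by 130 mm (y), 5 mm thick, on which the scanner lies. Origin: middle of its underside on the desk.
- mug: Bystander: blue ceramic mug, 80 mm across, 90 mm high. Origin: middle of its underside.
- lotion: Bystander: white lotion bottle with a cap, 60 mm across, 160 mm high. Origin: middle of its underside.
- mouse: Bystander: white computer mouse, 105 x 60 x 34 mm. Origin: middle of its underside.
Not all that is in view belongs to the job. Leave any blue or purple look-alike of the scanner alone.

How it is judged:
By the outcome, as a careful person would: the job done as asked, in the order asked, and still so for the second after the job is handed in, with the robot touching nothing.
It also fails if it takes over 62 s, if anything falls off the work surface, if the arm or the gripper's body presses on something with over 40 N, if the wrist force passes 120 N, or if a joint passes its speed limit or range.

## Robot

A 6-joint arm with a two-finger parallel gripper is mounted at the origin on the work surface. World frame = base frame: x ahead of the robot, y to its left, z up, the work surface at z = 0. Lengths are in m, angles in degrees, forces in N, time in s.
With the tool pointing down it reaches from about 0.4 to 0.825 m from the base axis. Payload 7 kg.
Tool frame: the origin (TCP) lies between the finger pads; the fingertips stand 19 mm ahead of it and the grasp point (between the pads) is the TCP; z points along the fingers, y is the line along which they close (so a half turn about z gives the same grasp; the last joint's range is limited). The gripper opens to 88 mm and grips with 3 to 60 N. Pads are 19 mm wide; open, the fingers measure 130 mm over their backs; the gripper's body (78 mm by 193 mm) begins 47 mm behind the grasp point.
Start: joints at [93.226, 20.546, 0.682, 0, -70.136, -16.507], TCP at [0.155, 0.657, 0.246] pointing down, gripper open.
Joint ranges: [-176.03, 176.03], [-82.01, 121.73], [-58.28, 71.71], [-173.87, 95.51], [-174.79, -0.11], [-173.66, 173.66]. Speed limits (degrees/s): [136.94, 136.94, 172.46, 180, 180, 180].

## Interface

Orientations are given as [roll, pitch, yaw] about the fixed x, y, z axes, in that order (R = Rz(yaw) Ry(pitch) Rx(roll)).
In Python, from plant import get_obs, snapshot, close_job, spot_in, spot_point gives the robot as it stands.
- The arm moves only by the tool play_rows, never from a script. Its argument "plan" is a list of rows, each a list of 6 numbers: the shift along the tool's x, y, z in cm, then the turn, a rotation vector about the tool's x, y, z in degrees. A call has 1 to 20 rows; each row shifts and turns the commanded pose from where the row before left it, along the tool's axes as they then stand; what a row does not reach is not made up. A row lasts 1/12 s, in which the tool goes at most 41.7 mm and 7.16 degrees, less where a joint would pass 70% of its speed; a pose out of reach is approached as far as the arm can. A call is refused whole if a number of a shift passes 4.17 or a number of a turn 7.16, either way. A call with a gripper value outside its range is refused whole. "grip" is the finger opening in cm, from 0 to 8.76, set as the call begins (left out, the last holds). The fingers move at their own pace and stop on an object; the grip force is fixed at half the most. Time passes only in rows, so rows that do not move let the fingers close. It gives the time, the measured TCP pose, the force, the opening and the grip force at its end, in the units of the state.
- get_obs(): the state, without advancing time (a new reading comes with each control period).
- snapshot(name): name is "scene" or "top"; returns a dict with "frame" (480x640x3 uint8, red, green, blue), "fx", "fy", "cx", "cy" (pixels), "position" and "attitude" of the camera in the world. Camera axes: x right, y down, z forward; pixel columns grow to the right and rows downward; lengths in m; the calibration is good to about 2 mm. A picture is of the moment at which its call begins. There is no depth.
- close_job(): hands the job in; it is judged then, once.
Trained networks look in the newest picture that a camera, given by its name, has taken for a name from the list of things; names that differ only in an ending like _2 or _b are one class to them, and where a whole thing is asked for, a point or a joint stands for the part that bears it (a point fixed in the world has none). Each returns a list of dicts, best first, with "score" (0 to 1); they miss things now and then, are a little off and sometimes report something else, mostly with a low value. They report only what shows in the picture. A call takes as long as a camera call. They do not tell look-alikes from the thing itself.
- spot_in(camera, thing): "position" ([x, y, z] in m, in world coordinates, good to about 4 mm: the middle of the surface that is visible of it).
- spot_point(camera, thing): "position" ([x, y, z] in m, in world coordinates, good to about 4 mm: a listed point, or the origin of a listed thing).
The state is a dict: "clock": time; "joint_pos": joint angles; "qvel": joint speeds; "tau": joint torques, N m; "tool_pos": TCP position; "orientation": TCP orientation; "force": force on the tool from outside, world axes, zero at the start; "moment": the same for the moment, N m; "opening": finger opening in m; "gripper_force": force on a finger pad.
Only numpy, scipy, OpenCV 4.12 (cv2) and the standard library are available. Lean on these libraries where they do the work, as an engineer would, in place of code of your own. Each camera call takes 0.05 s, during which the arm holds its last target. There are 200 camera calls.

## Working session

There is one attempt and no reset: what is moved stays moved. The work goes in short steps, Python scripts to look and compute and a tool call to move; the robot and the scene stay as the last step left them, time stands still between calls to the robot, and variables do not carry over. Pictures are saved under pics/ and viewed, at most 10 in all, crops included, and the job is handed in when it is done.

Besides the shell and the picture viewer there is one more tool, called after "Request:" as name([rows], argument=value, ...), one row to a line, values as JSON. play_rows: Moves the arm, as the interface text tells. Its arguments: {"type":"object","properties":{"plan":{"type":"array","items":{"type":"array","items":{"type":"number"}}},"grip":{"type":"number"}},"required":["plan"]}

```bash
mkdir -p pics; ls
python3 - <<'E'
from plant import *
import cv2,numpy as np
for c in ["scene","top"]:
    s=snapshot(c); cv2.imwrite(f"pics/{c}0.png",s["frame"][:,:,::-1])
    print(c,s["fx"],s["cx"],s["cy"],s["position"],s["attitude"])
    for t in ["stand","hub","label","station","post0","post1","post2","scanner","nose","pad","mug","lotion","mouse"]:
        print(t,[(np.round(d["position"],3).tolist(),round(d["score"],2)) for d in spot_point(c,t)[:3]])
print(get_obs())
E
```

```text
pics
scene 464.53549728099534 315.1478404924001 239.8191320260031 [ 1.28950509 -0.26500528  0.68656221] [-125.91066414    0.85908452   70.23579168]
stand [([0.572, 0.216, 0.0], 0.83), ([0.673, 0.173, 0.096], 0.64), ([0.508, 0.244, 0.072], 0.62)]
hub [([0.57, 0.218, 0.047], 0.73)]
label [([0.506, 0.244, 0.075], 0.85)]
station [([0.58, 0.148, 0.071], 0.87)]
post0 [([0.486, 0.145, 0.096], 0.81), ([0.556, 0.326, 0.094], 0.76), ([0.67, 0.174, 0.094], 0.62)]
post1 [([0.486, 0.145, 0.096], 0.81), ([0.556, 0.326, 0.094], 0.76), ([0.67, 0.174, 0.094], 0.62)]
post2 [([0.486, 0.145, 0.096], 0.81), ([0.556, 0.326, 0.094], 0.76), ([0.67, 0.174, 0.094], 0.62)]
scanner [([0.458, -0.246, 0.007], 0.95), ([0.288, 0.243, -0.002], 0.82), ([0.209, -0.325, 0.002], 0.55)]
nose [([0.906, -0.022, 0.016], 0.88), ([0.467, -0.172, 0.021], 0.76), ([0.139, -0.332, 0.016], 0.74)]
pad [([0.472, -0.234, 0.0], 0.98)]
mug [([0.743, -0.179, -0.001], 0.83)]
lotion [([0.691, -0.327, 0.001], 0.87)]
mouse [([0.41, 0.029, 0.002], 0.57), ([0.741, -0.18, -0.003], 0.17)]
top 512.805803598265 321.8713086809384 235.5955775937485
[... 955 characters left out ...]
07, 0.028, -0.002], 0.89)]
{'clock': 1.4, 'joint_pos': array([ 9.32248493e+01,  2.05455912e+01,  6.81964257e-01, -3.59429876e-04,
       -7.01359074e+01, -1.65047651e+01]), 'qvel': array([-0.01688831, -0.00235763,  0.07905698,  0.02823277, -0.02077896,
       -0.1221207 ]), 'tau': array([-2.04666540e-04, -5.82385504e+01,  2.93295139e+01,  7.00246319e+00,
        1.24594616e-02, -3.52858035e-05]), 'tool_pos': array([0.15508886, 0.65691796, 0.24556884]), 'orientation': array([-1.79999649e+02,  4.56431513e-04, -1.32800380e+01]), 'force': array([-0.18319992,  0.40752503, -0.05986882]), 'moment': array([-0.01989641,  0.04562519, -0.01450701]), 'gripper_force': 0.0, 'opening': 0.08767061016683561}
```

View pics/scene0.png

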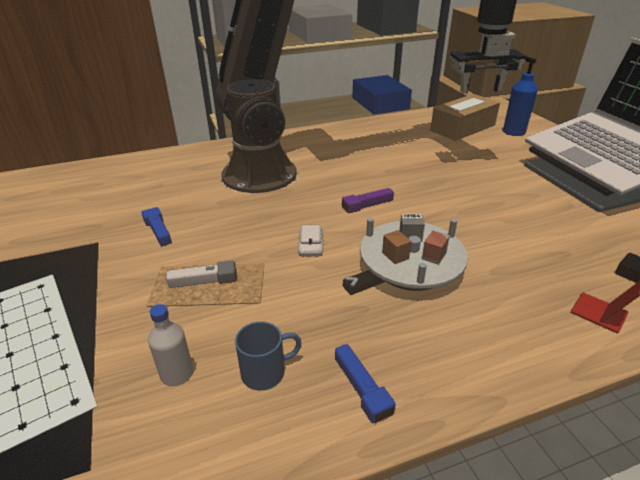

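View pics/top0.png

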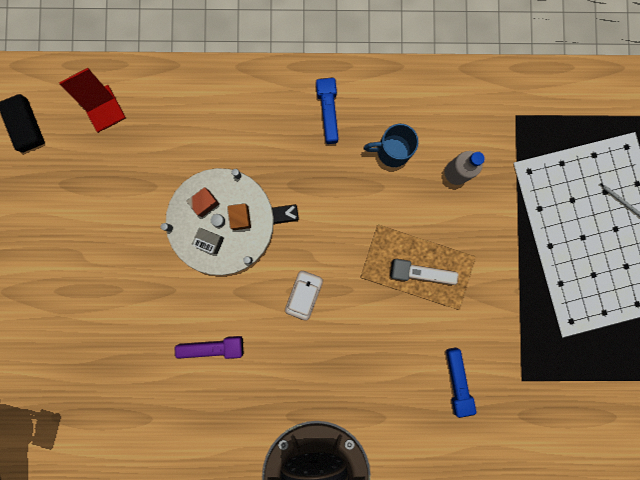

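Candidates for the scanner in the top view are:
- white and grey on the cork at (424,273)
- blue at (328,110)
- blue at (460,382)
- purple at (208,348)

The description fits the one on cork, whose head is at the left (401,270), pointing about +y. The labelled block is at (208,241) and the pointer arrow at (290,213), so the turntable must go +120°.

```bash
cat > h.py <<'E'
from plant import *
import cv2,numpy as np
from scipy.spatial.transform import Rotation as R
def ray(s,u,v,z):
    d=R.from_euler('xyz',s["attitude"],degrees=True).as_matrix()@np.array([(u-s["cx"])/s["fx"],(v-s["cy"])/s["fy"],1])
    p=np.array(s["position"]); return p+d*(z-p[2])/d[2]
def togo(target):   # shift in tool axes, cm
    o=get_obs(); M=R.from_euler('xyz',o["orientation"],degrees=True).as_matrix()
    return np.round(100*M.T@(np.array(target)-o["tool_pos"]),2), np.round(o["orientation"],2)
E
python3 - <<'E'
from h import *
s=snapshot("top"); f=s["frame"]
print(spot_point("top","pad")[:1])
c=cv2.resize(f[190:330,160:480],None,fx=2.5,fy=2.5,interpolation=cv2.INTER_CUBIC); cv2.imwrite("pics/crop1.png",c[:,:,::-1])
h=cv2.cvtColor(f,cv2.COLOR_RGB2HSV); m=((h[...,1]<60)&(h[...,2]>40)).astype(np.uint8); m[:250]=0;m[300:]=0;m[:,:380]=0;m[:,475:]=0
n,l,st,ce=cv2.connectedComponentsWithStats(m); i=1+np.argmax(st[1:,4]); m=(l==i).astype(np.uint8); print(st[i])
pts=np.argwhere(m)[:,::-1].astype(np.float32); P=np.array([ray(s,u,v,.037)[:2] for u,v in pts])
(cx,cy),(w,hh),a=cv2.minAreaRect((P*1000).astype(np.float32)); print(cx,cy,w,hh,a)
# handle axis
for t in ["scanner","nose","label"]: print(t,[(d["position"],d["score"]) for d in spot_point("top",t)[:4]])
print(togo([.485,.1465,.246]))
E
```

```text
[]
[392 259  66  25 939]
456.15020751953125 -244.1907196044922 146.2029266357422 44.15632247924805 81.91706848144531
scanner [([0.4581, -0.2489, 0.0045], 0.97), ([0.2192, -0.3273, -0.0023], 0.91), ([0.2861, 0.2423, 0.0036], 0.72), ([0.8332, -0.0296, -0.0027], 0.69)]
nose [([0.4676, -0.1692, 0.0198], 0.78), ([0.131, -0.3337, 0.0146], 0.67), ([0.9117, -0.0195, 0.0154], 0.59)]
label [([0.5089, 0.2406, 0.0752], 0.84)]
(array([ 4.383e+01,  4.210e+01, -4.000e-02]), array([180.  ,  -0.  , -13.28]))
```

View pics/crop1.png

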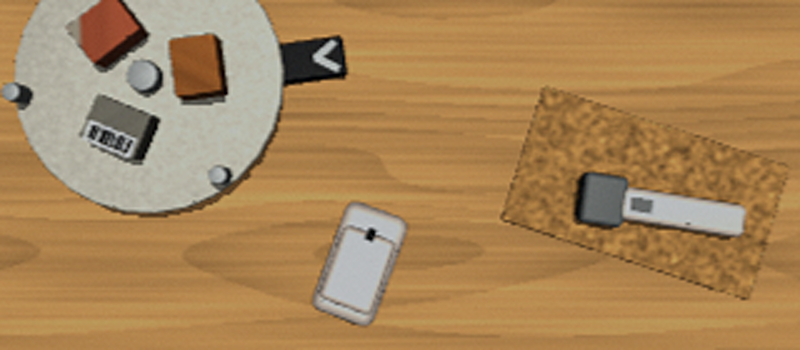

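The crop confirms it: the white handle and grey head lie on the cork, with the head toward the turntable. I'll move over the post nearest the robot.

Request:
play_rows([
  [2.19,2.1,0,0,0,0],
  [2.19,2.1,0,0,0,0],
  [2.19,2.1,0,0,0,0],
  [2.19,2.1,0,0,0,0],
  [2.19,2.1,0,0,0,0],
  [2.19,2.1,0,0,0,0],
  [2.19,2.1,0,0,0,0],
  [2.19,2.1,0,0,0,0],
  [2.19,2.1,0,0,0,0],
  [2.19,2.1,0,0,0,0],
  [2.19,2.1,0,0,0,0],
  [2.19,2.1,0,0,0,0],
  [2.19,2.1,0,0,0,0],
  [2.19,2.1,0,0,0,0],
  [2.19,2.1,0,0,0,0],
  [2.19,2.1,0,0,0,0],
  [2.19,2.1,0,0,0,0],
  [2.19,2.1,0,0,0,0],
  [2.19,2.1,0,0,0,0],
  [2.19,2.1,0,0,0,0],
], grip=4.6)

```text
clock: 3.32
tool_pos: [0.4855, 0.1462, 0.2459]
orientation: [-180.0, -0.0, -13.3]
force: [0.0, 0.7, 0.4]
opening: 0.046
gripper_force: 0.0
```

Request:
play_rows([
  [0,0,0.3,0,0,6.4],
  [0,0,0.3,0,0,6.4],
  [0,0,0.3,0,0,6.4],
  [0,0,0.3,0,0,6.4],
  [0,0,0.3,0,0,6.4],
  [0,0,0.3,0,0,6.4],
  [0,0,0.3,0,0,6.4],
  [0,0,0.3,0,0,6.4],
  [0,0,0.3,0,0,6.4],
  [0,0,0.3,0,0,6.4],
  [0,0,0.3,0,0,6.4],
  [0,0,0.3,0,0,6.4],
  [0,0,0.3,0,0,6.4],
  [0,0,0.3,0,0,6.4],
  [0,0,0.3,0,0,6.4],
  [0,0,0.3,0,0,6.4],
  [0,0,0.3,0,0,6.4],
  [0,0,0.3,0,0,6.4],
  [0,0,0.3,0,0,6.4],
  [0,0,0.3,0,0,6.4],
])

```text
clock: 4.98
tool_pos: [0.4849, 0.1476, 0.1856]
orientation: [-180.0, 0.0, -141.6]
force: [0.0, 0.0, 0.6]
opening: 0.046
gripper_force: 0.0
```

Run:
```python
from h import *
s=snapshot("scene"); c=s["frame"][160:340,300:520]
cv2.imwrite("pics/c2.png",cv2.resize(c,None,fx=3,fy=3)[:,:,::-1])
t=snapshot("top"); print("arrow",ray(t,291,212.8,.022))
for cam in ["scene","top"]:
  for n in ["post0","hub"]: print(cam,n,[(np.round(d["position"],3).tolist(),round(d["score"],2)) for d in spot_point(cam,n)[:4]])
o=get_obs();print(o["clock"],o["tool_pos"],o["opening"],togo([.486,.147,.08]))
```

```text
arrow [0.59258262 0.05801638 0.022     ]
scene post0 [([0.556, 0.326, 0.093], 0.8), ([0.485, 0.146, 0.094], 0.69)]
scene hub [([0.572, 0.218, 0.049], 0.71)]
top post0 [([0.559, 0.324, 0.094], 0.9), ([0.671, 0.178, 0.096], 0.63), ([0.582, 0.154, 0.075], 0.48)]
top hub [([0.57, 0.215, 0.054], 0.63)]
5.2833 [0.48500988 0.14759931 0.18585717] 0.046158686745829125 (array([-0.03, -0.11, 10.59]), array([-1.8000e+02,  3.0000e-02, -1.4111e+02]))
```

View pics/c2.png

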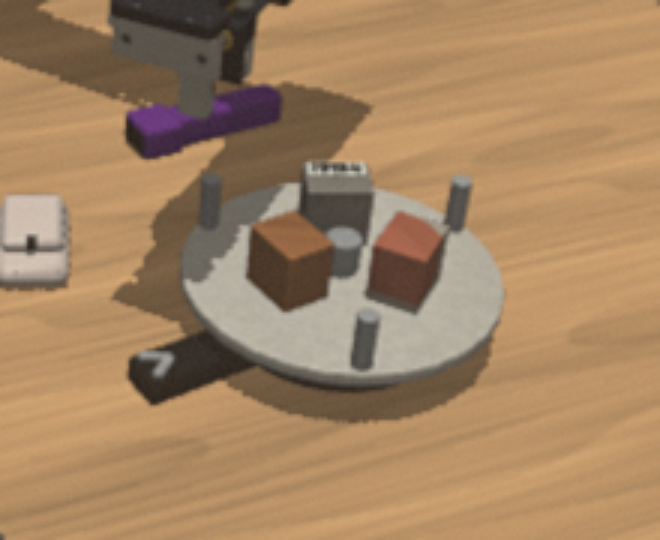

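The gripper is above the near post (crop 210,180), and the arrow direction works out at −82.2°. I'll straddle the post, narrow the fingers and carry it round 120°.

Request:
play_rows([
  [0,0,0.8,0,0,0],
  [0,0,0.8,0,0,0],
  [0,0,0.8,0,0,0],
  [0,0,0.8,0,0,0],
  [0,0,0.8,0,0,0],
  [0,0,0.8,0,0,0],
  [0,0,0.8,0,0,0],
  [0,0,0.8,0,0,0],
  [0,0,0.8,0,0,0],
  [0,0,0.8,0,0,0],
  [0,0,0.8,0,0,0],
  [0,0,0.8,0,0,0],
])

```text
clock: 6.28
tool_pos: [0.4849, 0.1476, 0.0888]
orientation: [180.0, -0.0, -141.3]
force: [-0.9, 0.0, -0.7]
opening: 0.046
gripper_force: 0.0
```

Request:
play_rows([
  [0,0,0,0,0,0],
  [0,0,0,0,0,0],
  [0,0,0,0,0,0],
  [0,0,0,0,0,0],
], grip=2.8)

```text
clock: 6.62
tool_pos: [0.4852, 0.1477, 0.09]
orientation: [-180.0, 0.0, -141.3]
force: [0.3, -0.4, -0.1]
opening: 0.0291
gripper_force: 0.0
```

Request:
play_rows([
  [-0.027,-0.767,0,0,0,-4],
  [-0.027,-0.767,0,0,0,-4],
  [-0.027,-0.767,0,0,0,-4],
  [-0.027,-0.767,0,0,0,-4],
  [-0.027,-0.767,0,0,0,-4],
  [-0.027,-0.767,0,0,0,-4],
  [-0.027,-0.767,0,0,0,-4],
  [-0.027,-0.767,0,0,0,-4],
  [-0.027,-0.767,0,0,0,-4],
  [-0.027,-0.767,0,0,0,-4],
  [-0.027,-0.767,0,0,0,-4],
  [-0.027,-0.767,0,0,0,-4],
  [-0.027,-0.767,0,0,0,-4],
  [-0.027,-0.767,0,0,0,-4],
  [-0.027,-0.767,0,0,0,-4],
])

```text
clock: 7.87
tool_pos: [0.5869, 0.107, 0.0898]
orientation: [179.9, -0.0, -81.1]
force: [-1.9, -2.0, 0.8]
opening: 0.0279
gripper_force: 1.0
```

Request:
play_rows([
  [-0.027,-0.767,0,0,0,-4],
  [-0.027,-0.767,0,0,0,-4],
  [-0.027,-0.767,0,0,0,-4],
  [-0.027,-0.767,0,0,0,-4],
  [-0.027,-0.767,0,0,0,-4],
  [-0.027,-0.767,0,0,0,-4],
  [-0.027,-0.767,0,0,0,-4],
  [-0.027,-0.767,0,0,0,-4],
  [-0.027,-0.767,0,0,0,-4],
  [-0.027,-0.767,0,0,0,-4],
  [-0.027,-0.767,0,0,0,-4],
  [-0.027,-0.767,0,0,0,-4],
  [-0.027,-0.767,0,0,0,-4],
  [-0.027,-0.767,0,0,0,-4],
  [-0.027,-0.767,0,0,0,-4],
  [0,0,0,0,0,0],
  [0,0,0,0,0,0],
])

```text
clock: 9.28
tool_pos: [0.6732, 0.1767, 0.0897]
orientation: [-180.0, -0.0, -21.4]
force: [0.2, 0.7, 0.7]
opening: 0.0277
gripper_force: 0.0
```

Request:
play_rows([
  [0,0,0,0,0,0],
  [0,0,0,0,0,0],
  [0,0,0,0,0,0],
  [0,0,0,0,0,0],
  [0,0,-1,0,0,0],
  [0,0,-1,0,0,0],
  [0,0,-1,0,0,0],
  [0,0,-1,0,0,0],
  [0,0,-1,0,0,0],
  [0,0,-1,0,0,0],
  [0,0,-1,0,0,0],
  [0,0,-1,0,0,0],
  [0,0,-1,0,0,0],
  [0,0,-1,0,0,0],
], grip=4.6)

```text
clock: 10.45
tool_pos: [0.6731, 0.1765, 0.1906]
orientation: [-180.0, -0.0, -21.3]
force: [0.1, 1.3, -1.2]
opening: 0.046
gripper_force: 0.0
```

Run:
```python
from h import *
s=snapshot("scene"); c=s["frame"][180:320,310:510]
cv2.imwrite("pics/c3.png",cv2.resize(c,None,fx=3,fy=3)[:,:,::-1])
t=snapshot("top")
for cam in ["scene","top"]:
  for n in ["post0","hub","label","station","scanner"]: print(cam,n,[(np.round(d["position"],3).tolist(),round(d["score"],2)) for d in spot_point(cam,n)[:4]])
a=np.radians(82)
g=np.array([.457+.008*np.cos(a),-.245+.008*np.sin(a),.19])
print(get_obs()["clock"],g,togo(g))
```

```text
scene post0 [([0.485, 0.147, 0.097], 0.96), ([0.674, 0.175, 0.096], 0.92), ([0.556, 0.323, 0.094], 0.78)]
scene hub [([0.69, -0.332, -0.0], 0.69), ([0.569, 0.216, 0.051], 0.56), ([0.742, -0.178, -0.004], 0.36)]
scene label [([0.581, 0.15, 0.073], 0.97)]
scene station [([0.577, 0.147, 0.069], 0.93), ([0.553, 0.322, 0.095], 0.72)]
scene scanner [([0.21, -0.321, 0.001], 0.92), ([0.836, -0.028, -0.003], 0.78), ([0.458, -0.247, 0.005], 0.66), ([0.29, 0.24, -0.004], 0.66)]
top post0 [([0.677, 0.175, 0.094], 0.73), ([0.555, 0.326, 0.096], 0.63), ([0.488, 0.146, 0.095], 0.56)]
top hub [([0.572, 0.215, 0.051], 0.89)]
top label [([0.586, 0.145, 0.08], 0.97), ([0.69, -0.327, 0.004], 0.63)]
top station [([0.582, 0.151, 0.076], 0.76)]
top scanner [([0.215, -0.326, -0.002], 0.96), ([0.462, -0.25, 0.006], 0.95), ([0.285, 0.244, 0.002], 0.6), ([0.586, 0.145, 0.08], 0.34)]
11.05 [ 0.45811338 -0.23707786  0.19      ] (array([-5.02, 46.33, -0.06]), array([ 1.7997e+02,  2.0000e-02, -2.1280e+01]))
```

View pics/c3.png

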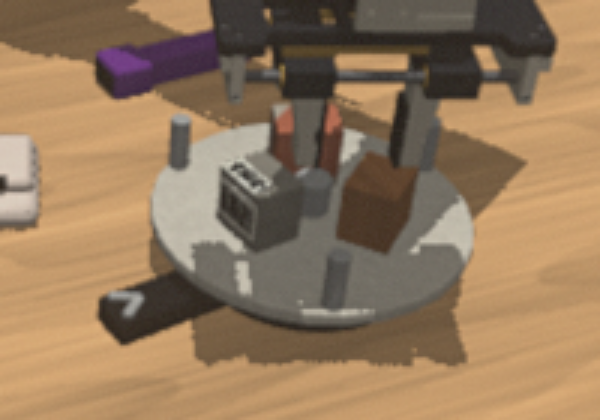

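The labelled block is at the pointer: label at crop (238,205), directly above the tongue. Next I'll go to the scanner.

Request:
play_rows([
  [-0.36,3.31,0,0,0,0],
  [-0.36,3.31,0,0,0,0],
  [-0.36,3.31,0,0,0,0],
  [-0.36,3.31,0,0,0,0],
  [-0.36,3.31,0,0,0,0],
  [-0.36,3.31,0,0,0,0],
  [-0.36,3.31,0,0,0,0],
  [-0.36,3.31,0,0,0,0],
  [-0.36,3.31,0,0,0,0],
  [-0.36,3.31,0,0,0,0],
  [-0.36,3.31,0,0,0,0],
  [-0.36,3.31,0,0,0,0],
  [-0.36,3.31,0,0,0,0],
  [-0.36,3.31,0,0,0,0],
], grip=7)

```text
clock: 12.22
tool_pos: [0.4571, -0.2383, 0.1899]
orientation: [-180.0, -0.0, -21.3]
force: [0.4, -0.1, 0.1]
opening: 0.0701
gripper_force: 0.0
```

Request:
play_rows([
  [0,0,0.7,0,0,6.4],
  [0,0,0.7,0,0,6.4],
  [0,0,0.7,0,0,6.4],
  [0,0,0.7,0,0,6.4],
  [0,0,0.7,0,0,6.4],
  [0,0,0.7,0,0,6.4],
  [0,0,0.7,0,0,6.4],
  [0,0,0.7,0,0,6.4],
  [0,0,0.7,0,0,6.4],
  [0,0,0.7,0,0,6.4],
  [0,0,0.7,0,0,6.4],
  [0,0,0.7,0,0,6.4],
  [0,0,0,0,0,0],
  [0,0,0,0,0,0],
])

```text
clock: 13.38
tool_pos: [0.4578, -0.2371, 0.1055]
orientation: [180.0, -0.0, -97.9]
force: [-0.1, 0.7, 0.7]
opening: 0.0698
gripper_force: 0.0
```

Run:
```python
from h import *
s=snapshot("scene"); c=s["frame"][190:330,120:320]
cv2.imwrite("pics/c4.png",cv2.resize(c,None,fx=3,fy=3)[:,:,::-1])
print(get_obs()["clock"],get_obs()["tool_pos"],togo([.4586,-.238,.029]))
```

```text
13.4333 [ 0.45812675 -0.2371145   0.10581624] (array([ 0.08, -0.06,  7.68]), array([-1.7999e+02, -1.0000e-02, -9.7850e+01]))
```

View pics/c4.png

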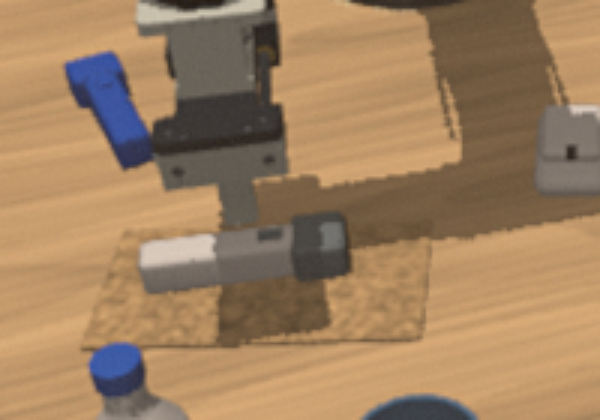

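The gripper is over the white handle (crop 238,220) and aligned with it. Next I descend and grip.

Request:
play_rows([
  [0,0,0.7,0,0,0],
  [0,0,0.7,0,0,0],
  [0,0,0.7,0,0,0],
  [0,0,0.7,0,0,0],
  [0,0,0.7,0,0,0],
  [0,0,0.7,0,0,0],
  [0,0,0.7,0,0,0],
  [0,0,0.7,0,0,0],
  [0,0,0.7,0,0,0],
  [0,0,0.7,0,0,0],
  [0,0,0.6,0,0,0],
  [0,0,0,0,0,0],
  [0,0,0,0,0,0],
])

```text
clock: 14.52
tool_pos: [0.4577, -0.2371, 0.0292]
orientation: [179.9, -0.0, -98.1]
force: [0.0, 0.7, 0.4]
opening: 0.07
gripper_force: 0.0
```

Request:
play_rows([
  [0,0,0,0,0,0],
  [0,0,0,0,0,0],
  [0,0,0,0,0,0],
  [0,0,0,0,0,0],
  [0,0,0,0,0,0],
  [0,0,0,0,0,0],
  [0,0,0,0,0,0],
  [0,0,0,0,0,0],
  [0,0,0,0,0,0],
  [0,0,0,0,0,0],
], grip=2)

```text
clock: 15.35
tool_pos: [0.458, -0.2371, 0.0297]
orientation: [-180.0, -0.0, -98.1]
force: [0.2, 1.2, 2.5]
opening: 0.0298
gripper_force: 29.9
```

Request:
play_rows([
  [0,0,-0.4,0,0,0],
  [0,0,-0.7,0,0,0],
  [0,0,-0.7,0,0,0],
  [0,0,-0.7,0,0,0],
  [0,0,-0.7,0,0,0],
  [0,0,-0.7,0,0,0],
  [0,0,-0.7,0,0,0],
  [0,0,-0.7,0,0,0],
  [0,0,-0.7,0,0,0],
  [0,0,-0.7,0,0,0],
  [0,0,-0.7,0,0,0],
  [0,0,-0.7,0,0,0],
  [0,0,0,0,0,0],
])

```text
clock: 16.43
tool_pos: [0.4588, -0.2373, 0.1122]
orientation: [-179.9, -0.0, -98.1]
force: [-0.1, 0.2, -1.1]
opening: 0.0298
gripper_force: 29.9
```

Run:
```python
from h import *
for cam in ["scene","top"]:
  s=snapshot(cam)
  if cam=="scene": cv2.imwrite("pics/c5.png",cv2.resize(s["frame"][160:320,120:330],None,fx=3,fy=3)[:,:,::-1])
  for n in ["nose","scanner"]: print(cam,n,[(np.round(d["position"],3).tolist(),round(d["score"],2)) for d in spot_point(cam,n)[:5]])
print(get_obs()["clock"],get_obs()["tool_pos"],get_obs()["orientation"])
```

```text
scene nose [([0.471, -0.173, 0.106], 0.98), ([0.141, -0.337, 0.016], 0.92), ([0.903, -0.024, 0.017], 0.89), ([0.29, 0.166, 0.016], 0.75), ([0.573, 0.216, 0.048], 0.42)]
scene scanner [([0.209, -0.322, 0.003], 0.95), ([0.287, 0.24, -0.001], 0.9), ([0.836, -0.028, -0.006], 0.67), ([0.459, -0.248, 0.087], 0.62)]
top nose [([0.287, 0.166, 0.016], 0.84), ([0.912, -0.021, 0.02], 0.69), ([0.136, -0.334, 0.014], 0.63)]
top scanner [([0.218, -0.326, -0.004], 0.77), ([0.835, -0.028, -0.005], 0.72), ([0.286, 0.242, 0.005], 0.68)]
16.7333 [ 0.45765698 -0.23699573  0.11009655] [ 1.79948240e+02  1.61018844e-03 -9.80841817e+01]
```

View pics/c5.png

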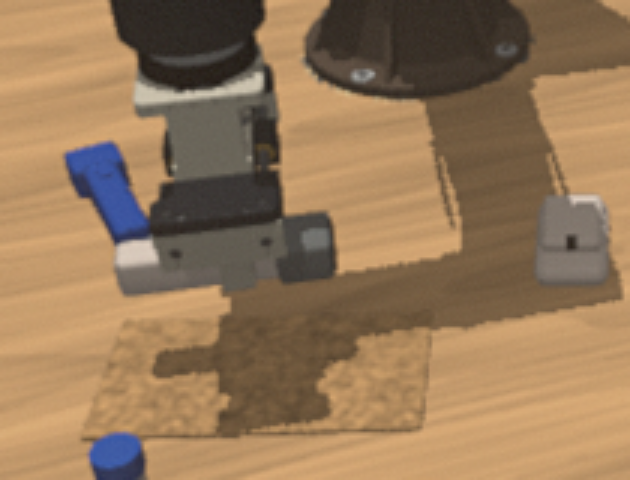

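The scanner is held level between the pads, with its head at crop (308,248). I'll turn it to the pointer line and move to the reading pose.

Request:
play_rows([
  [0,0,0,0,0,-4],
  [0,0,0,0,0,-4],
  [0,0,0,0,0,-4],
  [0,0,0,0,0,-3.9],
  [-1.5,-1.17,0.17,0,0,0],
  [-1.5,-1.17,0.17,0,0,0],
  [-1.5,-1.17,0.17,0,0,0],
  [-1.5,-1.17,0.17,0,0,0],
  [-1.5,-1.17,0.17,0,0,0],
  [-1.5,-1.17,0.17,0,0,0],
  [-1.5,-1.17,0.17,0,0,0],
  [-1.5,-1.17,0.17,0,0,0],
  [-1.5,-1.17,0.17,0,0,0],
  [-1.5,-1.17,0.17,0,0,0],
  [-1.5,-1.17,0.17,0,0,0],
  [-1.5,-1.17,0.17,0,0,0],
  [-1.5,-1.17,0.17,0,0,0],
  [-1.5,-1.17,0.17,0,0,0],
  [0,0,0,0,0,0],
  [0,0,0,0,0,0],
])

```text
clock: 18.4
tool_pos: [0.5921, -0.0056, 0.0862]
orientation: [180.0, -0.0, -82.1]
force: [0.7, 0.3, -1.7]
opening: 0.0296
gripper_force: 29.9
```

Run:
```python
from h import *
for cam in ["scene","top"]:
  s=snapshot(cam)
  cv2.imwrite(f"pics/c6{cam}.png",cv2.resize(s["frame"][180:330,280:480] if cam=="scene" else s["frame"][150:300,160:380],None,fx=3,fy=3,interpolation=cv2.INTER_CUBIC)[:,:,::-1])
  for n in ["nose","scanner","label","focus","station","hub"]: print(cam,n,[(np.round(d["position"],3).tolist(),round(d["score"],2)) for d in spot_point(cam,n)[:5]])
P=np.mean([get_obs()["tool_pos"] for _ in range(3)],0);print(get_obs()["clock"],P,togo([.5995,.008,.0847]))
```

```text
scene nose [([0.292, 0.165, 0.016], 0.97), ([0.138, -0.336, 0.016], 0.88), ([0.906, -0.024, 0.016], 0.8), ([0.587, 0.063, 0.079], 0.64)]
scene scanner [([0.21, -0.322, 0.0], 0.94), ([0.596, -0.013, 0.061], 0.88), ([0.836, -0.026, -0.005], 0.73), ([0.289, 0.239, -0.004], 0.58)]
scene label [([0.582, 0.148, 0.072], 0.91)]
scene focus []
scene station [([0.579, 0.148, 0.069], 0.73)]
scene hub [([0.57, 0.215, 0.048], 0.59)]
top nose [([0.91, -0.022, 0.02], 0.79), ([0.134, -0.334, 0.014], 0.65), ([0.489, 0.147, 0.093], 0.53)]
top scanner [([0.836, -0.027, -0.002], 0.77), ([0.216, -0.327, -0.002], 0.72)]
top label []
top focus []
top station []
top hub []
19.1 [ 0.59167692 -0.00680221  0.08684272] (array([-1.36, -0.98,  0.21]), array([-179.99,    0.  ,  -82.19]))
```

View pics/c6scene.png

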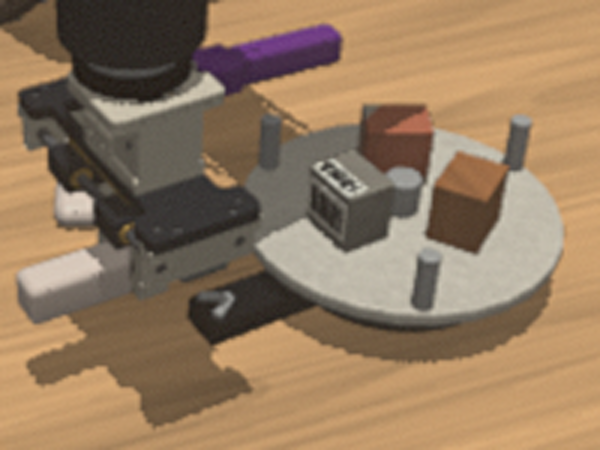

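The block is at the pointer and the scanner is behind it in line (white handle at crop 60,285), about 12 mm short. I'll make the last correction, then hold still.

Request:
play_rows([
  [-0.3,-0.25,0.05,0,0,0],
  [-0.3,-0.25,0.05,0,0,0],
  [-0.3,-0.25,0.05,0,0,0],
  [-0.3,-0.25,0.05,0,0,0],
  [0,0,0,0,0,0],
  [0,0,0,0,0,0],
  [0,0,0,0,0,0],
])

```text
clock: 19.68
tool_pos: [0.5999, 0.0066, 0.0847]
orientation: [180.0, -0.0, -82.2]
force: [0.8, -0.1, -1.0]
opening: 0.0299
gripper_force: 29.9
```

Run:
```python
from h import *
P=[]
for k in range(3):
  for cam in ["scene"]:
    s=snapshot(cam)
    for n in ["nose","scanner","label","stand"]: print(cam,n,[(np.round(d["position"],3).tolist(),round(d["score"],2)) for d in spot_point(cam,n)[:5] if .5<d["position"][0]<.7])
  P.append(get_obs()["tool_pos"])
cv2.imwrite("pics/c7.png",cv2.resize(s["frame"][200:320,280:440],None,fx=4,fy=4,interpolation=cv2.INTER_CUBIC)[:,:,::-1])
print(get_obs()["clock"],np.mean(P,0),togo([.5997,.0065,.0847]))
```

```text
scene nose []
scene scanner [([0.603, -0.006, 0.061], 0.86)]
scene label [([0.581, 0.15, 0.073], 0.89)]
scene stand [([0.57, 0.216, -0.003], 0.97)]
scene nose [([0.593, 0.072, 0.08], 0.92)]
scene scanner [([0.602, -0.002, 0.059], 0.78)]
scene label [([0.581, 0.149, 0.072], 0.65)]
scene stand [([0.572, 0.216, 0.001], 0.68)]
scene nose [([0.593, 0.072, 0.074], 0.91)]
scene scanner [([0.603, -0.004, 0.06], 0.93)]
scene label [([0.582, 0.148, 0.074], 0.73), ([0.572, 0.217, 0.05], 0.4)]
scene stand [([0.573, 0.215, -0.001], 0.87)]
20.4333 [0.59993141 0.00647759 0.08480059] (array([-0.  ,  0.02,  0.01]), array([180.  ,   0.  , -82.18]))
```

View pics/c7.png

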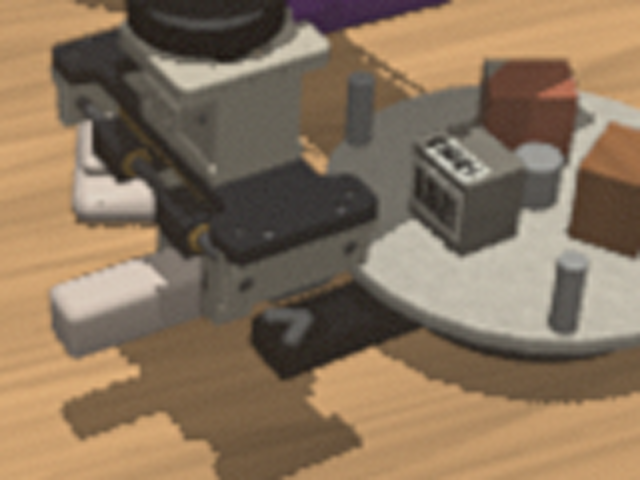

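The nose (0.593,0.072) and label (0.581,0.149) are about 75 mm apart and in line, so I'll hold here.

Request:
play_rows([
  [0,0,0,0,0,0],
  [0,0,0,0,0,0],
  [0,0,0,0,0,0],
  [0,0,0,0,0,0],
  [0,0,0,0,0,0],
  [0,0,0,0,0,0],
  [0,0,0,0,0,0],
  [0,0,0,0,0,0],
  [0,0,0,0,0,0],
  [0,0,0,0,0,0],
  [0,0,0,0,0,0],
  [0,0,0,0,0,0],
  [0,0,0,0,0,0],
  [0,0,0,0,0,0],
  [0,0,0,0,0,0],
  [0,0,0,0,0,0],
  [0,0,0,0,0,0],
  [0,0,0,0,0,0],
  [0,0,0,0,0,0],
  [0,0,0,0,0,0],
])

```text
clock: 22.1
tool_pos: [0.5999, 0.0065, 0.0848]
orientation: [180.0, -0.0, -82.2]
force: [0.8, -0.1, -1.0]
opening: 0.0297
gripper_force: 29.9
```

Request:
play_rows([
  [1.51,1.2,-0.18,0,0,0],
  [1.51,1.2,-0.18,0,0,0],
  [1.51,1.2,-0.18,0,0,0],
  [1.51,1.2,-0.18,0,0,0],
  [1.51,1.2,-0.18,0,0,0],
  [1.51,1.2,-0.18,0,0,0],
  [1.51,1.2,-0.18,0,0,0],
  [1.51,1.2,-0.18,0,0,0],
  [1.51,1.2,-0.18,0,0,0],
  [1.51,1.2,-0.18,0,0,0],
  [1.51,1.2,-0.18,0,0,0],
  [1.51,1.2,-0.18,0,0,0],
  [1.51,1.2,-0.18,0,0,0],
  [1.51,1.2,-0.18,0,0,0],
  [0,0,0,0,0,4],
  [0,0,0,0,0,4],
  [0,0,0,0,0,4],
  [0,0,0,0,0,4],
  [0,0,0,0,0,0],
  [0,0,0,0,0,0],
])

```text
clock: 23.77
tool_pos: [0.4613, -0.2265, 0.1102]
orientation: [-180.0, 0.0, -98.1]
force: [-0.4, -0.7, -1.3]
opening: 0.0298
gripper_force: 29.9
```

Run:
```python
from h import *
print(get_obs()["clock"],get_obs()["tool_pos"],togo([.4586,-.2373,.030]))
```

```text
23.7667 [ 0.46131448 -0.22646904  0.11019941] (array([1.11, 0.12, 8.02]), array([-179.99,    0.  ,  -98.11]))
```

Request:
play_rows([
  [0.37,0.04,0.7,0,0,0],
  [0.37,0.04,0.7,0,0,0],
  [0.37,0.04,0.7,0,0,0],
  [0,0,0.7,0,0,0],
  [0,0,0.7,0,0,0],
  [0,0,0.7,0,0,0],
  [0,0,0.7,0,0,0],
  [0,0,0.7,0,0,0],
  [0,0,0.7,0,0,0],
  [0,0,0.6,0,0,0],
  [0,0,0.4,0,0,0],
  [0,0,0.3,0,0,0],
  [0,0,0.2,0,0,0],
  [0,0,0.15,0,0,0],
  [0,0,0.05,0,0,0],
  [0,0,0,0,0,0],
  [0,0,0,0,0,0],
  [0,0,0,0,0,0],
])

```text
clock: 25.27
tool_pos: [0.4597, -0.2366, 0.0302]
orientation: [-180.0, -0.0, -98.2]
force: [-0.2, 0.5, -1.4]
opening: 0.0299
gripper_force: 29.9
```

Request:
play_rows([
  [0,0,0.04,0,0,0],
  [0,0,0.03,0,0,0],
  [0,0,0,0,0,0],
  [0,0,0,0,0,0],
])

```text
clock: 25.6
tool_pos: [0.4597, -0.2366, 0.0297]
orientation: [-180.0, -0.0, -98.2]
force: [-1.1, 1.3, 6.0]
opening: 0.0302
gripper_force: 29.9
```

It has touched down (+6 N), so I'll release and lift.

Request:
play_rows([
  [0,0,0,0,0,0],
  [0,0,0,0,0,0],
  [0,0,0,0,0,0],
  [0,0,0,0,0,0],
  [0,0,0,0,0,0],
  [0,0,0,0,0,0],
], grip=6.5)

```text
clock: 26.1
tool_pos: [0.4595, -0.2366, 0.0292]
orientation: [180.0, -0.0, -98.2]
force: [-0.1, 0.1, -0.2]
opening: 0.0628
gripper_force: 0.0
```

Request:
play_rows([
  [0,0,-0.5,0,0,0],
  [0,0,-0.7,0,0,0],
  [0,0,-1,0,0,0],
  [0,0,-1,0,0,0],
  [0,0,-1.5,0,0,0],
  [0,0,-1.5,0,0,0],
  [0,0,-1.5,0,0,0],
  [0,0,-1.5,0,0,0],
  [0,0,-1.5,0,0,0],
  [0,0,-1.5,0,0,0],
  [0,0,-1.5,0,0,0],
  [0,0,-1.5,0,0,0],
  [0,0,-1.5,0,0,0],
  [0,0,-1.5,0,0,0],
  [0,0,0,0,0,0],
  [0,0,0,0,0,0],
])

```text
clock: 27.43
tool_pos: [0.4599, -0.2366, 0.2131]
orientation: [-179.8, 0.0, -98.2]
force: [-0.9, -0.7, -0.3]
opening: 0.0649
gripper_force: 0.0
```

Run:
```python
from h import *
s=snapshot("scene"); cv2.imwrite("pics/end.png",s["frame"][:,:,::-1])
for n in ["label","scanner","mug","lotion","mouse"]: print(n,[(np.round(d["position"],3).tolist(),round(d["score"],2)) for d in spot_point("scene",n)[:4]])
```

```text
label [([0.573, 0.216, 0.0], 0.15)]
scanner [([0.29, 0.239, -0.002], 0.76), ([0.209, -0.326, 0.002], 0.74), ([0.472, -0.169, 0.022], 0.65), ([0.462, -0.248, 0.003], 0.62)]
mug [([0.745, -0.183, -0.002], 0.75)]
lotion [([0.694, -0.329, -0.0], 0.8)]
mouse [([0.406, 0.024, 0.004], 0.97)]
```

View pics/end.png

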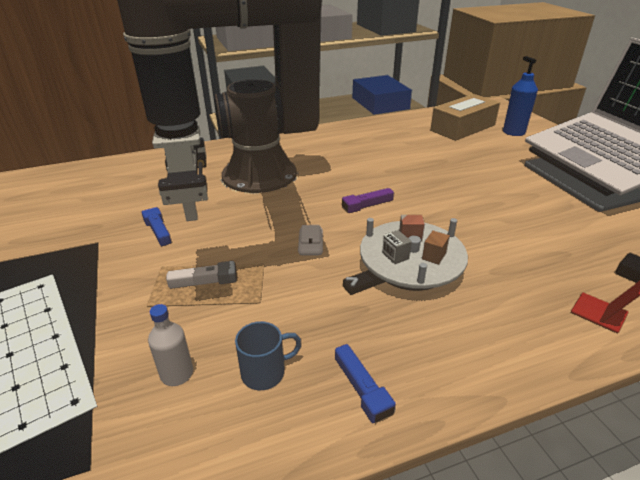

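The scanner lies flat on the cork at (202,274), the labelled block is at the pointer (397,247), and the mug, lotion bottle and mouse have not moved.

```bash
python3 -c "
from plant import *
print(close_job())"
```

```text
the job is handed in; nothing more can be done
None
```

The job is handed in at about 27.5 s: the labelled block is at the pointer, the scanner was held about 75 mm from the label for over a second and is back flat on its cork pad, and the mug, lotion bottle and mouse were not touched; no verdict came back.

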